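Change the light box filter and sort the misplaced ones

ROBOT

A 7-joint arm with a two-finger parallel gripper is mounted at the origin on the work surface. World frame = base frame: x ahead of the robot, y to its left, z up, the work surface at z = 0. Lengths are in mm, angles in degrees, forces in N, time in s.
With the tool pointing down it reaches from about 400 to 925 mm from the base axis. Payload 4.1 kg.
Tool frame: the origin (TCP) lies midway between the tips of the shut fingers; the grasp point (between the pads) lies 19 mm behind it; z points along the fingers, y is the line along which they close (so a half turn about z gives the same grasp; the last joint's range is limited). The gripper opens to 85 mm and grips with 20 to 120 N. Pads are 22 mm wide; open, the fingers measure 114 mm over their backs; the gripper's body (76 mm by 85 mm) begins 54 mm behind the grasp point. The pads swing forward as they close: fully open they stand 13 mm farther back than shut.
Start: joints at [62.338, 22.827, 2.584, 88.041, -1.071, 69.15, -2.905], TCP at [243.429, -602.732, 231.347] pointing down, gripper open.
Joint ranges: [-161.44, 161.44], [-28.35, 127.94], [-78.24, 83.42], [0, 140.83], [-78.03, 258.03], [13.02, 114.36], [-168.23, 168.23]. Speed limits (degrees/s): [147.25, 147.25, 180, 180, 180, 180, 180].

INTERFACE

Orientations are given as [roll, pitch, yaw] about the fixed x, y, z axes, in that order (R = Rz(yaw) Ry(pitch) Rx(roll)).
In Python, from workcell import manip, vision, order, masks_of gives the robot as it stands. The module is installed in compiled form; this text tells all that it offers.
- The arm moves only by the tool move_arm, never from a script. Its argument "increments" is a list of rows, each an object with "linear": the shift along the tool's x, y, z in cm, a list of three; "turn": the turn about the tool's z in degrees. In form: [{"linear": [x, y, z], "turn": turn}, ...]. A call has 1 to 5 rows; each row is the pose to reach, as a shift and turn from the pose commanded when the call began, along the tool's axes at that moment; what a row does not reach only later rows make up. A row lasts 1/10 s, in which the tool goes at most 50 mm and 8.59 degrees, less where a joint would pass 70% of its speed; a pose out of reach is approached as far as the arm can. A call with a gripper value outside its range is refused whole. "hand" is the finger opening in cm, from 0 to 8.54, set as the call begins (left out, the last holds). The fingers move at their own pace and stop on an object; "squeeze" is the grip in N (left out, the last holds). Time passes only in rows, so rows that repeat a pose let the fingers close. It gives the time, the measured TCP pose, the force, the opening and the grip force at its end, in the units of the state.
- manip.read_state(): the state, without advancing time (a new reading comes with each control period).
- vision.grab_frame(name): name is "scene" or "top" or "wrist"; returns the picture (480x640x3 uint8, blue, green, red); there is no depth.
- vision.get_calibration(name): a dict with "intrinsics" (3x3 intrinsics, pixels), "world_to_cam" (4x4, takes a point from world to camera coordinates); the wrist camera has in their place "tool_from_camera" (4x4, takes a point from camera to tool coordinates, whose origin is the TCP and whose axes are the flange's). Camera axes: x right, y down, z forward; pixel columns grow to the right and rows downward; lengths in mm; the calibration is good to about 2 mm. The wrist camera is an equidistant fisheye: a pixel r from the principal point sees the ray r / f radians off the axis. A picture is of the moment at which its call begins: read the wrist's pose just before it. get_calibration takes no time and is no camera call.
- order.hand_in(): hands the job in; it is judged then, once.
Trained networks look in the newest picture that a camera, given by its name, has taken for a name from the list of things; names that differ only in an ending like _2 or _b are one class to them, and where a whole thing is asked for, a point or a joint stands for the part that bears it (a point fixed in the world has none). Each returns a list of dicts, best first, with "p" (0 to 1); they miss things now and then, are a little off and sometimes report something else, mostly with a low value. They report only what shows in the picture. A call takes as long as a camera call.
- masks_of(name, camera): "pixels" (480x640 bool, what is visible of it) and "uv" ([column, row] in pixels, amid what is visible of it).
The state is a dict: "time": time; "joint_pos": joint angles; "joint_velocities": joint speeds; "joint_efforts": joint torques, N m; "tcp_pos": TCP position; "eef_rot": TCP orientation; "ft_force": force on the tool from outside, world axes, zero at the start; "torque": the same for the moment, N m; "finger_gap": finger opening in mm; "grasp_force": force on a finger pad.
Only numpy, scipy, OpenCV 4.12 (cv2) and the standard library are available. Lean on these libraries where they do the work, as an engineer would, in place of code of your own. Each camera call takes 0.05 s, during which the arm holds its last target. There are 200 camera calls.

TASK

The light box is to run with the green filter next: turn its swing tab aside, lift out the red filter, lay the green filter flat in the frame and turn the tab fully back over it. The filters were put away in the wrong trays, so the blue filter must end up lying flat in the blue tray and the red one flat in the red tray, with the green tray left empty; while another filter is in the way, any free spot will do for parking one. They are glass, so set them down and do not drop them, and leave the stoppered flask standing where it is.

Things in the scene. Friction and masses are not known exactly. Their poses are not given: they have to be found in the camera images.
- filter_red: Square red glass filter in a black plastic holder: 60 x 60 mm, 16 mm thick, about 110 g, loose. Its top face is plain and level with no handle; it is picked up by any two sides that face away from each other. Origin at the centre of its underside, z up out of the top face, x and y along the sides. At the start it lies in the light box's frame, under the swing tab.
- filter_green: Square green glass filter in a black plastic holder: 60 x 60 mm, 16 mm thick, about 110 g, loose. Its top face is plain and level with no handle; it is picked up by any two sides that face away from each other. Origin at the centre of its underside, z up out of the top face, x and y along the sides. At the start it lies in the blue tray.
- filter_blue: Square blue glass filter in a black plastic holder: 60 x 60 mm, 16 mm thick, about 110 g, loose. Its top face is plain and level with no handle; it is picked up by any two sides that face away from each other. Origin at the centre of its underside, z up out of the top face, x and y along the sides. At the start it lies in the red tray.
- tray_red: The red storage tray: red plastic, grey felt floor, 90 x 90 mm outside, 76 x 76 mm inside; floor 3 mm and rim 8 mm above the bench (a filter in it stands 11 mm proud of the rim). Fixed. Origin at the centre of its underside on the bench, z up, x and y along its sides. Holds the blue filter at the start.
- tray_blue: The blue storage tray: blue plastic, grey felt floor, 90 x 90 mm outside, 76 x 76 mm inside; floor 3 mm and rim 8 mm above the bench (a filter in it stands 11 mm proud of the rim). Fixed. Origin at the centre of its underside on the bench, z up, x and y along its sides. Holds the green filter at the start.
- tray_green: The green storage tray: green plastic, grey felt floor, 90 x 90 mm outside, 76 x 76 mm inside; floor 3 mm and rim 8 mm above the bench (a filter in it stands 11 mm proud of the rim). Fixed. Origin at the centre of its underside on the bench, z up, x and y along its sides. Empty at the start, and a good place to park a filter; empty again at the end.
- lamp_window (a point): Fixed light-grey light box, flat top 55 mm above the bench. Point: centre of the light window in the top, where a filter's underside lies; z up, x and y along the box's sides. Housing from x -85 to +65 mm, y -65 to +65 mm of this point. Round it a frame, 72 mm square inside, 84 outside, 5 mm high (filter has 6 mm play each way). Tab pivot: 18 mm dia. boss at x -62 mm, y 0.
- tab (a joint): Angle of the steel swing tab about its upright pivot, rad. 0 = closed: points from the pivot to the window's centre, its tip 15 mm in over the filter's edge and 2 mm above the filter's top. Grows anticlockwise seen from above (tip swings towards the box's +y side) to a stop at 1.75; beyond 1.2 well clear of the filter. Turns lightly (about 1 N at the pin), stays where it is left.
- tab_pin (a point): Top centre of the black upright grip pin on the swing tab: 12 mm dia., 22 mm tall above the tab's flat bar (14 mm wide, 4 mm thick, tip 47 mm from the pivot's axis). The pin stands 30 mm from the pivot's axis; its top is 44 mm above the light box's top. x axis: along the tab from pivot to tip.
- flask: Bystander: small conical glass flask with a black stopper, 64 mm dia. at the foot, 105 mm tall, loose. Origin at the centre of its underside. To be left standing where it is.

How it is judged (in metres and radians):
On the way, in this order (a step that is already met when the one before it is completed fails the run):
1. the swing tab is turned clear of the red filter (value of joint tab above 0.85 rad), for 0.1 s.
2. the red filter is lifted out of the frame ((horizontal distance between filter_red and lamp_window above 0.05 m or z of filter_red in the frame of lamp_window above 0.03 m)), for 0.1 s.
3. the green filter lies flat in the frame (horizontal distance between filter_green and lamp_window below 0.011 m and z of filter_green in the frame of lamp_window between -0.003 and 0.004 m and angle between filter_green's own z axis and vertical below 0.08 rad), for 0.2 s.
At the end, for the whole second after the job is handed in: Green filter flat in the frame, within 11 mm of the window's centre, tab turned back over it to within 0.25 rad; red filter flat in the red tray and blue filter flat in the blue tray, each within 13 mm of the tray's centre (all: underside within 4 mm of its seat, tilt under 0.08 rad); at rest (all of step 3 and value of joint tab below 0.25 rad and horizontal distance between filter_red and tray_red below 0.013 m and z of filter_red in the frame of tray_red between 0 and 0.007 m and angle between each of filter_red, filter_blue's own z axis and vertical below 0.08 rad and horizontal distance between filter_blue and tray_blue below 0.013 m and z of filter_blue in the frame of tray_blue between 0 and 0.007 m and linear speed of each of filter_red, filter_green, filter_blue below 0.02 m/s); the robot touches nothing.
It fails at once if a glass filter is dropped: it falls unheld faster than 0.8 m/s (a fall of over about 3 cm) ((linear speed of filter_red above 0.8 m/s and contact force between the fingers and filter_red below 0.05 N) or (linear speed of filter_green above 0.8 m/s and contact force between the fingers and filter_green below 0.05 N) or (linear speed of filter_blue above 0.8 m/s and contact force between the fingers and filter_blue below 0.05 N)).
It fails at once if the flask is moved by more than 25 mm or tipped (distance of flask from where it was at the start of the episode above 0.025 m or angle between flask's own z axis and vertical above 0.3 rad).
It also fails if it takes over 120 s, if anything falls off the work surface, if the arm or the gripper's body presses on something with over 40 N, if the wrist force passes 120 N, or if a joint passes its speed limit or range.

## Working session

There is one attempt and no reset: what is moved stays moved. The work goes in short steps, Python scripts to look and compute and a tool call to move; the robot and the scene stay as the last step left them, time stands still between calls to the robot, and variables do not carry over. Pictures are saved under pics/ and viewed, at most 14 in all, crops included, and the job is handed in when it is done.

Besides the shell and the picture viewer there is one more tool, called after "Emit:" as name(argument=value, ...) on one line, values as JSON. move_arm: Moves the arm, as the interface text tells. Its arguments: {"type":"object","properties":{"increments":{"type":"array"},"hand":{"type":"number"},"squeeze":{"type":"number"}},"required":["increments"]}

```bash
mkdir -p pics; python3 - <<'E'
from workcell import manip, vision, order, masks_of
import cv2,numpy as np
s=manip.read_state(); print({k:np.round(v,2).tolist() for k,v in s.items()})
for c in ("scene","top"):
    cv2.imwrite(f"pics/{c}0.png",vision.grab_frame(c))
    k=vision.get_calibration(c); print(c,np.round(k["intrinsics"],1).tolist(),np.round(k["world_to_cam"],3).tolist())
    for n in ("filter_red","filter_green","filter_blue","tray_red","tray_blue","tray_green","tab","flask"):
        for m in masks_of(n,c)[:2]: print(c,n,round(m["p"],2),np.round(m["uv"]),m["pixels"].sum())
print({k:np.round(v,3).tolist() for k,v in vision.get_calibration("wrist").items()})
E
```

```text
{'time': 0.0, 'joint_pos': [62.34, 22.87, 2.58, 88.11, -1.07, 69.15, -2.91], 'joint_velocities': [-0.08, -0.0, -0.05, 0.02, 0.12, -0.06, 0.02], 'joint_efforts': [-0.0, -47.51, 1.37, -25.42, 0.01, 0.01, 0.0], 'tcp_pos': [243.14, -602.12, 230.24], 'eef_rot': [-179.89, 0.01, 21.99], 'ft_force': [0.29, 0.43, 0.82], 'torque': [-0.01, -0.01, -0.05], 'grasp_force': 0.0, 'finger_gap': 85.33}
scene [[516.5, 0.0, 319.3], [0.0, 516.5, 232.1], [0.0, 0.0, 1.0]] [[0.437, 0.899, -0.021, -210.034], [0.564, -0.293, -0.772, -213.268], [-0.7, 0.326, -0.635, 1322.795], [0.0, 0.0, 0.0, 1.0]]
scene filter_red 0.97 [354. 253.] 1006
scene filter_green 0.8 [188. 373.] 1558
scene filter_blue 0.8 [419. 210.] 706
scene tray_red 0.72 [416. 226.] 527
scene tray_blue 0.55 [203. 390.] 1534
scene tray_green 0.6 [466. 264.] 1744
scene flask 0.96 [183. 280.] 1411
scene flask 0.72 [346. 229.] 175
top [[602.5, 0.0, 326.5], [0.0, 602.5, 231.9], [0.0, 0.0, 1.0]] [[0.004, -1.0, 0.016, -2.961], [-0.994, -0.006, -0.113, 554.932], [0.114, -0.016, -0.993, 1236.39], [0.0, 0.0, 0.0, 1.0]]
top filter_red 0.6 [310. 236.] 856
top filter_red 0.39 [204. 299.] 1005
top filter_green 0.9 [460. 204.] 821
top tray_red 0.79 [201. 296.] 1121
top tray_blue 0.69 [451. 215.] 956
top tray_green 0.64 [213. 212.] 1785
top tab 0.46 [303. 259.] 180
top flask 0.89 [443. 285.] 687
{'intrinsics': [[371.648, 0.0, 324.104], [0.0, 371.648, 243.902], [0.0, 0.0, 1.0]], 'tool_from_camera': [[-0.001, -0.946, -0.325, 84.464], [1.0, -0.001, -0.0, -0.605], [0.0, -0.325, 0.946, -142.684], [0.0, 0.0, 0.0, 1.0]]}
```

```bash
python3 - <<'E'
import cv2
a=cv2.imread("pics/top0.png")[140:350,130:530]; cv2.imwrite("pics/top0c.png",cv2.resize(a,None,fx=2,fy=2,interpolation=cv2.INTER_CUBIC))
E
```

```text
(no output)
```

View pics/scene0.png

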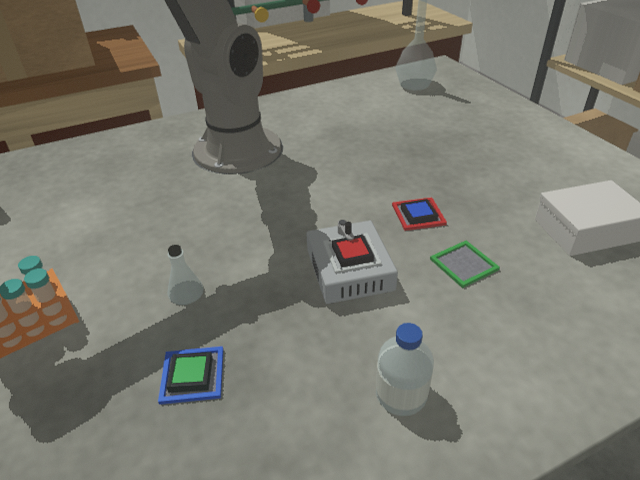

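View pics/top0c.png

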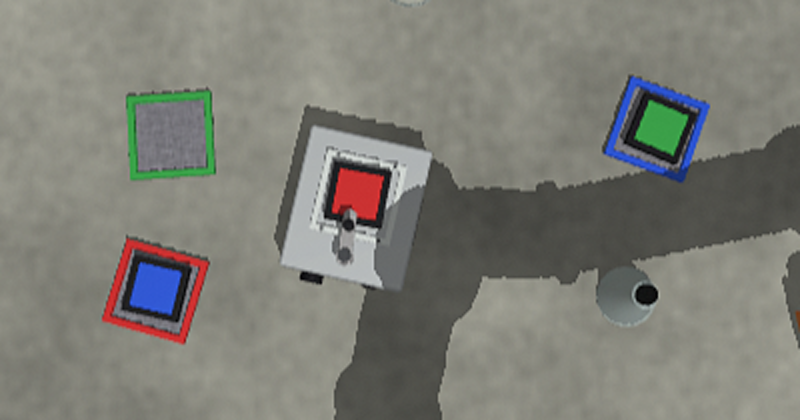

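The top view (crop, 2x, offset 130,140) shows:
- **Light box:** corners at crop (313,125), (432,152), (402,290) and (281,263). The red filter is in it, with the tab pin at (348,222) and the boss at (344,256), so box +x points roughly up in the image (away from the robot).
- **Filters and trays:** blue filter in the red tray at (157,290), green filter in the blue tray at (660,125), green tray empty at (171,134).
- **Flask:** at (625,296).

```bash
cat > h.py <<'E'
from workcell import manip, vision, order, masks_of
import cv2,numpy as np
from scipy.spatial.transform import Rotation as R
def ray(cam,uv,state=None):
    """camera centre and world ray directions for pixels"""
    k=vision.get_calibration(cam); K=k["intrinsics"]; uv=np.atleast_2d(np.asarray(uv,float))
    if cam=="wrist":
        T=np.eye(4); T[:3,:3]=R.from_euler("xyz",state["eef_rot"],degrees=True).as_matrix(); T[:3,3]=state["tcp_pos"]
        M=T@k["tool_from_camera"]
        d=(uv-[K[0][2],K[1][2]])/K[0][0]; th=np.linalg.norm(d,axis=1,keepdims=True)
        v=np.hstack([d/np.maximum(th,1e-9)*np.sin(th),np.cos(th)])
    else:
        M=np.linalg.inv(k["world_to_cam"]); v=np.hstack([uv,np.ones((len(uv),1))])@np.linalg.inv(K).T
    return M[:3,3],v@M[:3,:3].T
def onz(cam,uv,z,state=None):
    c,d=ray(cam,uv,state); return (c+d*((z-c[2])/d[:,2:]))[:,:2]
def colour(img,name):
    hsv=cv2.cvtColor(img,cv2.COLOR_BGR2HSV); h=hsv[...,0].astype(int); hc={"red":0,"green":60,"blue":115}[name]
    dh=np.minimum(abs(h-hc),180-abs(h-hc)); return ((dh<15)&(hsv[...,1]>120)&(hsv[...,2]>60)).astype(np.uint8)
def rect(cam,cnt,z,state=None):
    p=onz(cam,cnt.reshape(-1,2),z,state); (c,s,a)=cv2.minAreaRect(p.astype(np.float32)); a=(a+45)%90-45
    return np.round(c,1),np.round(s,1),round(a,1)
E
python3 - <<'E'
from h import *
for cam in ("top","scene"):
    im=cv2.imread(f"pics/{cam}0.png")
    for n in ("red","green","blue"):
        cs,_=cv2.findContours(colour(im,n),cv2.RETR_EXTERNAL,cv2.CHAIN_APPROX_NONE)
        for c in sorted(cs,key=cv2.contourArea)[::-1][:3]:
            if cv2.contourArea(c)<150: continue
            m=c.reshape(-1,2).mean(0)
            print(cam,n,m.round(),cv2.contourArea(c),*[f"z{z}: {rect(cam,c,z)}" for z in (8,19,71)])
pc=np.array([(313,125),(432,152),(402,290),(281,263)])/2+[130,140]
print(rect("top",pc,55),onz("top",pc,55).round(1).tolist())
print("pin",onz("top",[130+348/2,140+222/2],99),"boss",onz("top",[130+344/2,140+256/2],77),"flask",onz("top",[130+647/2,140+295/2],105))
E
```

```text
top red [573. 308.] 2703.5 z8: (array([ 399.7, -533.5]), array([ 88.9, 196.8]), 11.5) z19: (array([ 399.8, -528.7]), array([ 88.1, 195.1]), 11.5) z71: (array([ 400.3, -506.3]), array([ 84.5, 187.1]), 11.5)
top red [207. 285.] 1783.0 z8: (array([443. , 251.1]), array([91.2, 90.7]), -15.6) z19: (array([442.8, 249.1]), array([90.4, 90. ]), -15.6) z71: (array([441.5, 239.7]), array([86.7, 86.3]), -15.6)
top red [308. 237.] 463.5 z8: (array([547. ,  37.9]), array([48.7, 50.3]), -10.7) z19: (array([545.8,  37.8]), array([48.3, 49.9]), -10.7) z71: (array([540.3,  37. ]), array([46.3, 47.8]), -10.7)
top green [215. 207.] 1681.5 z8: (array([609.9, 239.3]), array([90.5, 90.9]), 4.2) z19: (array([608.2, 237.4]), array([89.7, 90.1]), 4.2) z71: (array([600.1, 228.5]), array([86.1, 86.5]), 4.2)
top green [460. 203.] 434.5 z8: (array([ 621.5, -290.1]), array([46.9, 48.1]), -22.8) z19: (array([ 619.7, -287.4]), array([46.5, 47.6]), -22.8) z71: (array([ 611.2, -274.9]), array([44.6, 45.7]), -22.8)
top blue [458. 204.] 1669.0 z8: (array([ 619.8, -284.8]), array([90.8, 92.3]), -20.1) z19: (array([ 618.
[... 1621 characters left out ...]
9.3, 93.7]), -20.0) z71: (array([ 671.8, -287.7]), array([82.2, 86.3]), -20.0)
scene blue [408. 338.] 441.5 z8: (array([710.4,  48.8]), array([40.2, 52.4]), -34.6) z19: (array([717.5,  42.9]), array([39.5, 51.5]), -34.6) z71: (array([751.1,  15.2]), array([36.4, 47.4]), -34.6)
scene blue [419. 209.] 262.5 z8: (array([434.7, 257.3]), array([46.9, 46.4]), -12.6) z19: (array([446.4, 248. ]), array([46.1, 45.6]), -12.6) z71: (array([501.6, 203.9]), array([42.5, 42. ]), -12.6)
(array([528.2,  36.8]), array([126.9, 146.6]), -12.3) [[613.3, 83.3], [585.7, -40.3], [443.1, -9.6], [470.1, 114.4]]
pin [[508.90924245  45.20037936]] boss [[476.3662296   49.42884484]] flask [[ 437.8725166  -249.57446608]]
```

Emit:
move_arm(increments=[{"linear":[3.3,-3.3,0],"turn":0},{"linear":[6.6,-6.6,0],"turn":0},{"linear":[9.9,-9.9,0],"turn":0},{"linear":[13.2,-13.2,0],"turn":0},{"linear":[16.2,-16.6,0],"turn":0}])

```text
time: 1.4
tcp_pos: [332.4, -386.2, 231.5]
eef_rot: [180.0, -0.0, 22.0]
ft_force: [0.9, 0.3, -0.0]
finger_gap: 85.3
grasp_force: 0.0
```

Emit:
move_arm(increments=[{"linear":[3.3,-3.3,0],"turn":0},{"linear":[6.6,-6.6,0],"turn":0},{"linear":[9.9,-9.9,0],"turn":0},{"linear":[13.2,-13.2,0],"turn":0},{"linear":[16.2,-16.6,0],"turn":0}])

```text
time: 1.9
tcp_pos: [420.3, -171.7, 231.8]
eef_rot: [179.9, -0.1, 22.0]
ft_force: [1.1, -0.8, 0.1]
finger_gap: 85.2
grasp_force: 0.0
```

Emit:
move_arm(increments=[{"linear":[3.3,-3.3,0.5],"turn":7},{"linear":[6.6,-6.6,1],"turn":14},{"linear":[9.9,-9.9,1.5],"turn":21},{"linear":[13.2,-13.2,2],"turn":28},{"linear":[16.2,-16.6,3],"turn":34.3}])

```text
time: 2.4
tcp_pos: [505.2, 31.7, 204.1]
eef_rot: [180.0, -0.1, -12.1]
ft_force: [0.7, -0.9, -0.1]
finger_gap: 85.4
grasp_force: 0.0
```

```bash
python3 - <<'E'
from h import *
vision.grab_frame("top")
s=manip.read_state(); im=vision.grab_frame("wrist"); print(s["tcp_pos"],s["eef_rot"],s["time"],s["finger_gap"])
np.save("w1.npy",np.r_[s["tcp_pos"],s["eef_rot"]])
cv2.imwrite("pics/w1.png",im)
cs,_=cv2.findContours(colour(im,"red"),cv2.RETR_EXTERNAL,cv2.CHAIN_APPROX_NONE)
c=max(cs,key=cv2.contourArea); print(c.reshape(-1,2).mean(0),rect("wrist",c,71,s))
E
```

```text
[506.08368346  41.62718508 202.93308144] [-1.79571715e+02 -6.34001533e-02 -1.17407708e+01] 2.45 85.42424324403342
[322.40495868 186.66528926] (array([540.2,  37.9]), array([46.4, 46.6]), -10.8)
```

View pics/w1.png

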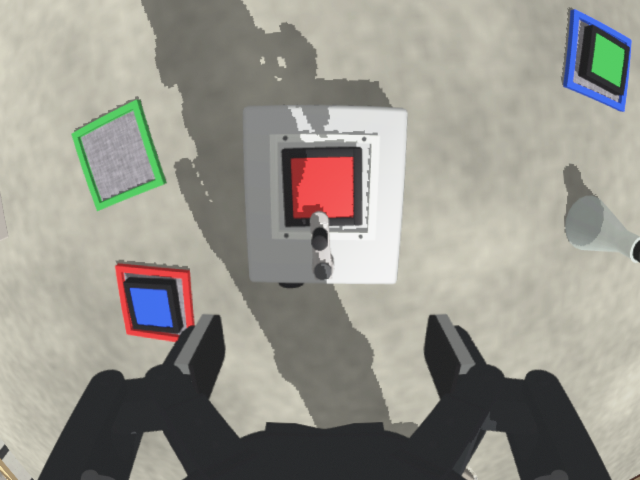

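The wrist view shows the box square to the image, with the pin top at about (320,239) and the boss at (323,271). The frame screws are at about (286,138), (364,138), (364,237) and (286,237), and the housing corners at (245,107), (406,108), (397,283) and (250,282).

```bash
python3 - <<'E'
from h import *
w=np.load("w1.npy"); s={"tcp_pos":w[:3],"eef_rot":w[3:]}
# use the commanded/settled orientation, roll noise aside
for lab in ("raw","level"):
    if lab=="level": s["eef_rot"]=np.array([180,0,-12.1])
    f=lambda p,z:onz("wrist",p,z,s).round(1)
    q=f([(286,138),(364,138),(364,237),(286,237)],60); print(lab,"screws",q.tolist(),q.mean(0))
    b=f([(245,107),(406,108),(397,283),(250,282)],55); print("box",b.tolist(),rect("wrist",np.array([(245,107),(406,108),(397,283),(250,282)]),55,s))
    print("pin",f([320,239],99),"boss",f([323,271],80))
s=manip.read_state(); print(s["tcp_pos"],s["eef_rot"])
E
```

```text
raw screws [[582.1, 57.4], [570.0, -0.8], [491.9, 13.5], [504.7, 75.4]] [537.175  36.375]
box [[613.6, 84.0], [587.3, -38.2], [442.9, -8.1], [469.6, 117.4]] (array([528.5,  39.3]), array([128.3, 147.7]), -12.0)
pin [[509.8  45.4]] boss [[477.7  50.2]]
level screws [[581.8, 55.9], [569.3, -2.2], [491.3, 12.6], [504.6, 74.4]] [536.75   35.175]
box [[613.4, 82.2], [586.4, -39.9], [442.0, -8.8], [469.9, 116.4]] (array([528. ,  37.7]), array([128.3, 147.8]), -12.6)
pin [[509.6  44.7]] boss [[477.5  49.5]]
[504.75025672  38.05964544 203.12270709] [-1.79756868e+02  2.52096325e-02 -1.12118669e+01]
```

Emit:
move_arm(increments=[{"linear":[-0.06,-0.33,3.5],"turn":0},{"linear":[-0.06,-0.33,7],"turn":0},{"linear":[-0.06,-0.33,7],"turn":0},{"linear":[-0.06,-0.33,7],"turn":0},{"linear":[-0.06,-0.33,7],"turn":0}], hand=4, squeeze=20)

```text
time: 3.0
tcp_pos: [505.5, 33.7, 135.4]
eef_rot: [-180.0, -0.2, -11.7]
ft_force: [0.7, -0.0, 0.4]
finger_gap: 40.3
grasp_force: 0.0
```

```bash
python3 - <<'E'
from h import *
vision.grab_frame("top")
s=manip.read_state(); im=vision.grab_frame("wrist"); print(s["tcp_pos"],s["eef_rot"],s["time"],s["finger_gap"])
np.save("w2.npy",np.r_[s["tcp_pos"],s["eef_rot"]]); cv2.imwrite("pics/w2.png",im)
E
```

```text
[505.64171351  33.75013905 135.52716952] [-179.96106545   -0.21392725  -11.74386908] 3.05 39.88925930013559
```

View pics/w2.png

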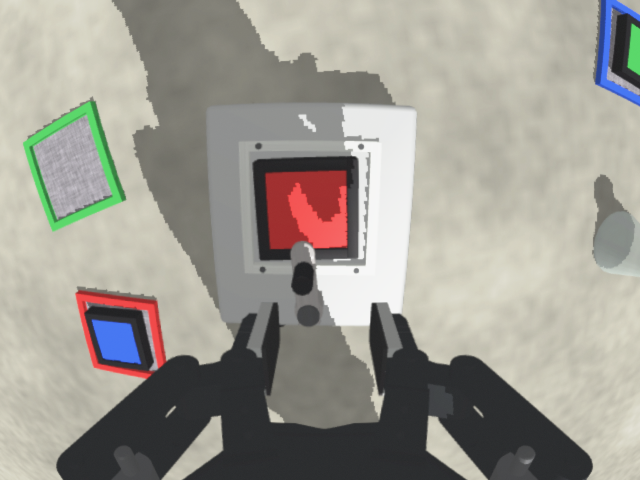

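The pin top is at about (303,278), left of the gripper midline at column 324, and the boss is at (308,316). The frame screws are at (258,146), (361,146), (356,270) and (262,270).

```bash
cat >> h.py <<'E'
def to(xy,z,yaw=None,s=None):
    """shift in tool cm and turn from the measured pose"""
    s=s or manip.read_state(); Rm=R.from_euler("z",s["eef_rot"][2],degrees=True).as_matrix()@np.diag([1,-1,-1])
    d=np.array([*xy,z])-s["tcp_pos"]; t=0 if yaw is None else -((yaw-s["eef_rot"][2]+90)%180-90)
    return np.round(Rm.T@d/10,2),round(t,1)
E
python3 - <<'E'
from h import *
w=np.load("w2.npy"); s={"tcp_pos":w[:3],"eef_rot":w[3:]}
f=lambda p,z:onz("wrist",p,z,s).round(1)
q=f([(258,146),(361,146),(356,270),(262,270)],60); print("screws",q.tolist(),q.mean(0))
print("pin",f([303,277],99),"boss",f([308,316],80))
im=cv2.imread("pics/w2.png"); cs,_=cv2.findContours(colour(im,"red"),cv2.RETR_EXTERNAL,cv2.CHAIN_APPROX_NONE)
c=max([c for c in cs if 230<c.reshape(-1,2).mean(0)[0]<380],key=cv2.contourArea); print(rect("wrist",c,71,s))
print(to(f([303,277],99)[0],84))
E
```

```text
screws [[582.3, 58.4], [569.6, -0.7], [493.4, 16.4], [505.6, 75.5]] [537.725  37.4  ]
pin [[512.   44.7]] boss [[477.8  50.5]]
(array([540.5,  37.7]), array([46.5, 46.3]), -10.6)
(array([ 0.41, -1.2 ,  5.14]), 0)
```

Emit:
move_arm(increments=[{"linear":[0.16,-1.15,2],"turn":0},{"linear":[0.16,-1.15,4],"turn":0},{"linear":[0.16,-1.15,5.1],"turn":0},{"linear":[0.16,-1.15,5.1],"turn":0},{"linear":[0.16,-1.15,5.1],"turn":0}])

```text
time: 3.6
tcp_pos: [508.6, 44.5, 83.2]
eef_rot: [-180.0, -0.1, -11.7]
ft_force: [-0.1, 0.6, -0.8]
finger_gap: 39.8
grasp_force: 0.0
```

Emit:
move_arm(increments=[{"linear":[0,0,0],"turn":0},{"linear":[0,0,0],"turn":0},{"linear":[0,0,0],"turn":0},{"linear":[0,0,0],"turn":0},{"linear":[0,0,0],"turn":0}], hand=0)

```text
time: 4.1
tcp_pos: [508.8, 44.7, 83.3]
eef_rot: [-180.0, -0.1, -11.7]
ft_force: [1.1, 0.0, 5.8]
finger_gap: 10.6
grasp_force: 20.5
```

Emit:
move_arm(increments=[{"linear":[-0.13,-0.74,0],"turn":0},{"linear":[-0.52,-1.54,0],"turn":0},{"linear":[-1.02,-2.1,0],"turn":0},{"linear":[-1.64,-2.52,0],"turn":0},{"linear":[-2.34,-2.78,0],"turn":0}])

```text
time: 4.6
tcp_pos: [492.4, 75.5, 83.2]
eef_rot: [179.9, -0.2, -11.7]
ft_force: [5.1, -4.4, 3.8]
finger_gap: 10.8
grasp_force: 20.6
```

Emit:
move_arm(increments=[{"linear":[0,0,0],"turn":0},{"linear":[0,0,0],"turn":0},{"linear":[0,0,0],"turn":0}], hand=4)

```text
time: 4.9
tcp_pos: [490.2, 77.0, 82.1]
eef_rot: [180.0, 0.1, -11.7]
ft_force: [0.6, -0.4, 0.2]
finger_gap: 39.9
grasp_force: 0.0
```

Emit:
move_arm(increments=[{"linear":[0,0,-3],"turn":0},{"linear":[0,0,-6],"turn":0},{"linear":[0,0,-6],"turn":0},{"linear":[0,0,-6],"turn":0}], hand=8.5)

```text
time: 5.3
tcp_pos: [490.9, 76.8, 142.7]
eef_rot: [-180.0, -0.0, -11.7]
ft_force: [0.2, 0.5, -0.7]
finger_gap: 85.0
grasp_force: 0.0
```

```bash
python3 - <<'E'
from h import *
s=manip.read_state(); im=vision.grab_frame("wrist"); print(s["tcp_pos"],s["eef_rot"],s["time"],s["finger_gap"])
np.save("w3.npy",np.r_[s["tcp_pos"],s["eef_rot"]]); cv2.imwrite("pics/w3.png",im)
cs,_=cv2.findContours(colour(im,"red"),cv2.RETR_EXTERNAL,cv2.CHAIN_APPROX_NONE)
for c in sorted(cs,key=cv2.contourArea)[::-1][:3]: print(c.reshape(-1,2).mean(0),rect("wrist",c,71,s),rect("wrist",c,8,s))
E
```

```text
[490.89627692  76.82580506 142.68838879] [-1.79991043e+02 -4.12775896e-02 -1.17273848e+01] 5.3 85.0190724025189
[372.8762215  168.25081433] (array([540.2,  38.1]), array([46.7, 46.5]), -10.4) (array([530.5,  31.5]), array([60.4, 60.2]), -10.4)
[147.56740443 305.13078471] (array([473. , 207.3]), array([71.6, 72.3]), -15.7) (array([443.5, 250.4]), array([92.7, 93.5]), -15.7)
```

View pics/w3.png

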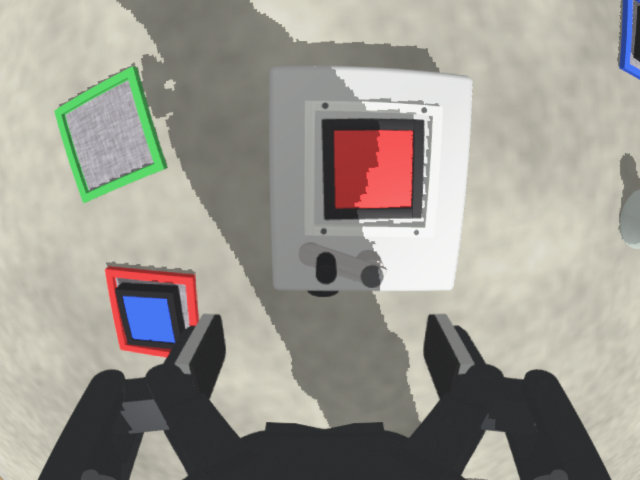

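The tab is open at about 1.3 rad, with its tip well left of and below the red filter, and the red filter is clear. Next I'll grip it across the box's y sides.

Emit:
move_arm(increments=[{"linear":[2.8,1.4,0],"turn":-1.2},{"linear":[5.64,2.81,2],"turn":-1.2},{"linear":[5.64,2.81,5],"turn":-1.2},{"linear":[5.64,2.81,5],"turn":-1.2},{"linear":[5.64,2.81,5],"turn":-1.2}], hand=8.5)

```text
time: 5.85
tcp_pos: [538.6, 38.2, 91.3]
eef_rot: [180.0, 0.2, -10.5]
ft_force: [0.2, 0.7, -0.5]
finger_gap: 85.0
grasp_force: 0.0
```

Emit:
move_arm(increments=[{"linear":[0,0,1.5],"turn":0},{"linear":[0,0,2.5],"turn":0},{"linear":[0,0,3.4],"turn":0},{"linear":[0,0,3.4],"turn":0},{"linear":[0,0,3.4],"turn":0}])

```text
time: 6.35
tcp_pos: [540.1, 37.9, 58.4]
eef_rot: [180.0, 0.0, -10.5]
ft_force: [-0.3, 0.1, 1.4]
finger_gap: 84.9
grasp_force: 0.0
```

Emit:
move_arm(increments=[{"linear":[0,0,0],"turn":0},{"linear":[0,0,0],"turn":0},{"linear":[0,0,0],"turn":0},{"linear":[0,0,0],"turn":0},{"linear":[0,0,0],"turn":0}], hand=5, squeeze=40)

```text
time: 6.85
tcp_pos: [540.9, 37.9, 59.4]
eef_rot: [-180.0, -0.1, -10.5]
ft_force: [-0.3, -0.1, 5.6]
finger_gap: 58.5
grasp_force: 43.7
```

```bash
python3 - <<'E'
from h import *
im=vision.grab_frame("scene"); vision.grab_frame("top")
cv2.imwrite("pics/s4.png",cv2.resize(im[150:320,260:460],None,fx=3,fy=3,interpolation=cv2.INTER_CUBIC))
E
```

```text
(no output)
```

View pics/s4.png

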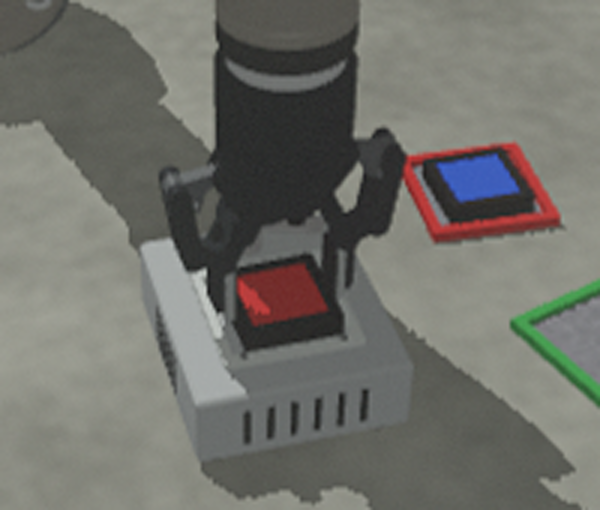

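Emit:
move_arm(increments=[{"linear":[0,0,-0.5],"turn":0},{"linear":[0,0,-2],"turn":0},{"linear":[0,0,-4.5],"turn":0},{"linear":[0,0,-6.5],"turn":0},{"linear":[0,0,-6.5],"turn":0}])

```text
time: 7.45
tcp_pos: [542.6, 38.2, 127.0]
eef_rot: [-179.9, -0.4, -10.5]
ft_force: [0.1, 0.7, -1.1]
finger_gap: 58.4
grasp_force: 43.4
```

Emit:
move_arm(increments=[{"linear":[0.5,-3,0],"turn":-2},{"linear":[1.2,-7.5,0],"turn":-5},{"linear":[2,-12.5,0],"turn":-9},{"linear":[2.7,-17.5,0],"turn":-12},{"linear":[3.23,-20.93,0],"turn":-14.9}])

```text
time: 7.95
tcp_pos: [609.7, 241.6, 122.8]
eef_rot: [-179.9, 0.1, 4.7]
ft_force: [0.9, 0.4, -1.9]
finger_gap: 58.4
grasp_force: 43.4
```

Emit:
move_arm(increments=[{"linear":[0,0,0],"turn":0},{"linear":[0,0,0],"turn":0},{"linear":[0,0,1.5],"turn":0},{"linear":[0,0,4],"turn":0},{"linear":[0,0,4],"turn":0}])

```text
time: 8.45
tcp_pos: [607.1, 233.4, 78.8]
eef_rot: [179.7, 0.5, 4.2]
ft_force: [-0.4, -1.7, -1.5]
finger_gap: 58.6
grasp_force: 43.7
```

```bash
python3 - <<'E'
from h import *
vision.grab_frame("top"); s=manip.read_state(); im=vision.grab_frame("wrist"); print(s["tcp_pos"],s["eef_rot"],s["time"],s["finger_gap"],s["grasp_force"])
for n,z in (("green",8),("red",s["tcp_pos"][2]+12)):
    cs,_=cv2.findContours(colour(im,n),cv2.RETR_EXTERNAL,cv2.CHAIN_APPROX_NONE)
    for c in sorted(cs,key=cv2.contourArea)[::-1][:2]: print(n,c.reshape(-1,2).mean(0),rect("wrist",c,z,s),cv2.contourArea(c))
print(to((610.8,237.9),9,4.4,s))
E
```

```text
[608.3756978  234.45608785  80.75629826] [179.81088795   0.30785      4.25278838] 8.5 58.73666839919824 43.66111636161804
green [306.0300158  217.98104265] (array([615.3, 240.7]), array([79.7, 89.1]), 4.3) 3127.5
red [324.19899244 326.46851385] (array([609.2, 235.3]), array([45.8, 46. ]), 4.3) 9935.5
red [299.17407407 404.03333333] (array([561.6, 242.6]), array([54.8, 20.9]), -14.6) 1489.0
(array([ 0.27, -0.33,  7.18]), np.float64(-0.1))
```

Emit:
move_arm(increments=[{"linear":[0.25,-0.35,2],"turn":0},{"linear":[0.25,-0.35,4.5],"turn":0},{"linear":[0.25,-0.35,6.3],"turn":0},{"linear":[0.25,-0.35,6.6],"turn":0},{"linear":[0.25,-0.35,6.6],"turn":0}])

```text
time: 9.05
tcp_pos: [612.1, 241.2, 16.7]
eef_rot: [180.0, 0.1, 4.4]
ft_force: [0.2, 0.3, -0.7]
finger_gap: 58.7
grasp_force: 43.7
```

Emit:
move_arm(increments=[{"linear":[0,0,0.2],"turn":0},{"linear":[0,0,0.4],"turn":0},{"linear":[0,0,0.6],"turn":0},{"linear":[0,0,0.6],"turn":0},{"linear":[0,0,0.6],"turn":0}])

```text
time: 9.55
tcp_pos: [612.5, 241.3, 11.7]
eef_rot: [180.0, -0.0, 4.4]
ft_force: [0.7, 0.4, -1.3]
finger_gap: 58.5
grasp_force: 43.7
```

Emit:
move_arm(increments=[{"linear":[-0.1,0.25,0.1],"turn":0},{"linear":[-0.1,0.25,0.25],"turn":0},{"linear":[-0.1,0.25,0.4],"turn":0},{"linear":[-0.1,0.25,0.4],"turn":0},{"linear":[-0.1,0.25,0.4],"turn":0}])

```text
time: 10.05
tcp_pos: [611.7, 238.6, 7.5]
eef_rot: [180.0, -0.0, 4.4]
ft_force: [-0.1, -0.6, 0.6]
finger_gap: 58.8
grasp_force: 43.8
```

Emit:
move_arm(increments=[{"linear":[0,0,0],"turn":0},{"linear":[0,0,0],"turn":0},{"linear":[0,0,0],"turn":0}], hand=8.5)

```text
time: 10.35
tcp_pos: [611.7, 239.0, 7.6]
eef_rot: [-180.0, -0.0, 4.4]
ft_force: [-0.8, -0.2, 0.2]
finger_gap: 84.7
grasp_force: 0.0
```

Emit:
move_arm(increments=[{"linear":[0,0,-1],"turn":0},{"linear":[0,0,-4],"turn":0},{"linear":[0,0,-8],"turn":0},{"linear":[0,0,-12],"turn":0},{"linear":[0,0,-14],"turn":0}])

```text
time: 10.85
tcp_pos: [613.4, 240.1, 152.6]
eef_rot: [-179.9, -0.4, 4.4]
ft_force: [1.0, -0.6, -0.1]
finger_gap: 84.6
grasp_force: 0.0
```

Emit:
move_arm(increments=[{"linear":[0,3.5,0],"turn":0},{"linear":[-0.3,8,0],"turn":0},{"linear":[-0.6,12.5,0],"turn":0},{"linear":[-0.8,17,0],"turn":0},{"linear":[-1,21.5,0],"turn":0}])

```text
time: 11.35
tcp_pos: [618.1, 22.0, 148.6]
eef_rot: [180.0, -0.1, 4.4]
ft_force: [0.8, 0.7, 0.8]
finger_gap: 85.2
grasp_force: 0.0
```

Emit:
move_arm(increments=[{"linear":[-0.2,4.5,0],"turn":0},{"linear":[-0.4,9,0],"turn":0},{"linear":[-0.6,13.5,0],"turn":0},{"linear":[-0.8,18,0],"turn":0},{"linear":[-1,22,0],"turn":0}])

```text
time: 11.85
tcp_pos: [624.8, -199.3, 148.6]
eef_rot: [179.9, -0.1, 4.3]
ft_force: [0.4, 1.1, -1.0]
finger_gap: 85.5
grasp_force: 0.0
```

Emit:
move_arm(increments=[{"linear":[-0.3,3,1],"turn":7},{"linear":[-0.6,6,3],"turn":14},{"linear":[-1.16,9,5],"turn":21},{"linear":[-1.16,9,5],"turn":27.1},{"linear":[-1.16,9,5],"turn":27.1}])

```text
time: 12.35
tcp_pos: [619.5, -288.3, 97.4]
eef_rot: [180.0, 0.0, -22.8]
ft_force: [-0.1, 1.0, -0.6]
finger_gap: 84.8
grasp_force: 0.0
```

```bash
python3 - <<'E'
from h import *
im=vision.grab_frame("top")
for n in ("red","blue"):
    cs,_=cv2.findContours(colour(im,n),cv2.RETR_EXTERNAL,cv2.CHAIN_APPROX_NONE)
    for c in sorted(cs,key=cv2.contourArea)[::-1]:
        if cv2.contourArea(c)>200: print("top",n,rect("top",c,19),rect("top",c,8)[0])
for i in range(3): im=vision.grab_frame("scene")
s=manip.read_state(); im=vision.grab_frame("wrist"); print(s["tcp_pos"],s["eef_rot"],s["time"],s["joint_velocities"].round(1) if hasattr(s["joint_velocities"],"round") else s["joint_velocities"])
cv2.imwrite("pics/w5.png",im)
for n,z in (("green",19),("blue",8)):
    cs,_=cv2.findContours(colour(im,n),cv2.RETR_EXTERNAL,cv2.CHAIN_APPROX_NONE)
    for c in sorted(cs,key=cv2.contourArea)[::-1][:2]: print(n,c.reshape(-1,2).mean(0),rect("wrist",c,z,s),cv2.contourArea(c))
print(to((620.6,-287.5),7,-22.7,s))
E
```

```text
top red (array([442.8, 249.1]), array([90.4, 90. ]), -15.6) [443.  251.1]
top red (array([ 407.3, -566.1]), array([ 88. , 118.7]), 11.3) [ 407.3 -571.2]
top red (array([611.7, 238.5]), array([48.2, 47.2]), 4.2) [613.5 240.4]
top blue (array([445.2, 249.3]), array([46.8, 47.8]), -12.5) [445.5 251.3]
top blue (array([ 612.6, -280.1]), array([89.9, 78.3]), -19.9) [ 614.3 -282.7]
top blue (array([829.3, -22.4]), array([38.2, 34.9]), 0.2) [832.9 -22.8]
[ 621.3091034  -285.66624459   98.68246333] [-1.79951402e+02 -9.81740020e-02 -2.25101310e+01] 12.55 [-0.1 -0.   0.2  0.1  0.1  0.  -0.3]
green [327.88475836 254.37918216] (array([ 619.9, -286.9]), array([46.4, 45.4]), -22.6) 4657.5
green [  0.86666667 411.66666667] (array([576.5, 175.1]), array([ 5.3, 18.5]), 32.5) 11.5
blue [324.83661417 245.59645669] (array([ 620.2, -284.8]), array([90. , 91.1]), -20.0) 16566.0
blue [621.46341463  25.81300813] (array([ 702.3, -570.6]), array([52.3, 13.3]), 18.2) 506.5
(array([0.  , 0.2 , 9.17]), np.float64(0.2))
```

Emit:
move_arm(increments=[{"linear":[-0.04,0.17,3.5],"turn":0.2},{"linear":[-0.04,0.17,7],"turn":0.2},{"linear":[-0.04,0.17,8.7],"turn":0.2},{"linear":[-0.04,0.17,9.2],"turn":0.2},{"linear":[-0.04,0.17,9.2],"turn":0.2}])

```text
time: 13.1
tcp_pos: [619.5, -288.2, 5.7]
eef_rot: [-180.0, -0.0, -22.9]
ft_force: [1.1, 0.0, 0.2]
finger_gap: 84.8
grasp_force: 0.0
```

Emit:
move_arm(increments=[{"linear":[0,0,0],"turn":0},{"linear":[0,0,0],"turn":0},{"linear":[0,0,0],"turn":0},{"linear":[0,0,0],"turn":0},{"linear":[0,0,0],"turn":0}], hand=5)

```text
time: 13.6
tcp_pos: [620.9, -289.2, 7.9]
eef_rot: [180.0, -0.2, -22.9]
ft_force: [0.2, 0.9, 6.2]
finger_gap: 58.5
grasp_force: 43.6
```

Emit:
move_arm(increments=[{"linear":[0,0,-0.7],"turn":0},{"linear":[0,0,-3.5],"turn":0},{"linear":[0,0,-7.5],"turn":0},{"linear":[0,0,-11],"turn":0},{"linear":[0,0,-13],"turn":0}])

```text
time: 14.1
tcp_pos: [620.5, -289.0, 139.5]
eef_rot: [180.0, -0.3, -22.9]
ft_force: [0.1, -0.2, -0.9]
finger_gap: 58.6
grasp_force: 43.4
```

Emit:
move_arm(increments=[{"linear":[-1.5,-2,0],"turn":0},{"linear":[-3.8,-5,0],"turn":0},{"linear":[-6,-8,0],"turn":0},{"linear":[-8.4,-11,0],"turn":0},{"linear":[-10.7,-14,0],"turn":0}])

```text
time: 14.6
tcp_pos: [574.2, -116.5, 135.8]
eef_rot: [180.0, 0.0, -22.9]
ft_force: [0.7, 0.6, -1.0]
finger_gap: 58.7
grasp_force: 43.3
```

Emit:
move_arm(increments=[{"linear":[-2.3,-3,0],"turn":-2.5},{"linear":[-4.6,-6,0],"turn":-5},{"linear":[-6.9,-9,0],"turn":-8},{"linear":[-8.6,-11.5,0],"turn":-10.6},{"linear":[-9.62,-12.73,0],"turn":-10.6}])

```text
time: 15.1
tcp_pos: [535.1, 40.4, 136.0]
eef_rot: [-179.9, 0.0, -12.0]
ft_force: [0.3, -0.3, -0.2]
finger_gap: 58.8
grasp_force: 43.4
```

Emit:
move_arm(increments=[{"linear":[0,0,1],"turn":0},{"linear":[0,0,2.5],"turn":0},{"linear":[0,0,2.5],"turn":0},{"linear":[0,0,2.5],"turn":0},{"linear":[0,0,2.5],"turn":0}])

```text
time: 15.6
tcp_pos: [536.6, 36.0, 110.9]
eef_rot: [180.0, -0.0, -12.4]
ft_force: [0.1, -0.0, -0.5]
finger_gap: 58.5
grasp_force: 43.3
```

```bash
python3 - <<'E'
from h import *
vision.grab_frame("top"); s=manip.read_state(); im=vision.grab_frame("wrist"); print(s["tcp_pos"],s["eef_rot"],s["time"],s["finger_gap"],s["grasp_force"])
cv2.imwrite("pics/w6.png",im); np.save("w6.npy",np.r_[s["tcp_pos"],s["eef_rot"]])
z=s["tcp_pos"][2]+11
for n,c in (("wrist",im),("top",vision.grab_frame("top")),("scene",vision.grab_frame("scene"))):
    cs,_=cv2.findContours(colour(c,"green"),cv2.RETR_EXTERNAL,cv2.CHAIN_APPROX_NONE)
    for c in sorted(cs,key=cv2.contourArea)[::-1][:2]: print(n,c.reshape(-1,2).mean(0),rect(n,c,z,s),cv2.contourArea(c))
E
```

```text
[536.69544328  36.1553053  110.99939715] [ 1.79996138e+02 -6.01190295e-02 -1.23847957e+01] 15.65 58.63666561087757 43.335617780685425
wrist [336.35571688 329.12885662] (array([536. ,  37.1]), array([45.6, 45.1]), -12.4) 8776.5
wrist [ 69.89117647 208.89705882] (array([613.9, 136.1]), array([48. , 50.5]), 4.2) 8510.0
top [214.84662577 207.49693252] (array([592.2, 219.8]), array([82.5, 82.8]), 4.2) 1681.5
scene [463.52112676 263.00704225] (array([702.3, 143.4]), array([74.5, 77.3]), 4.7) 1559.0
scene [351.39189189 223.45945946] (array([536.9,  34.9]), array([44.4, 40.2]), -12.3) 333.0
```

View pics/w6.png

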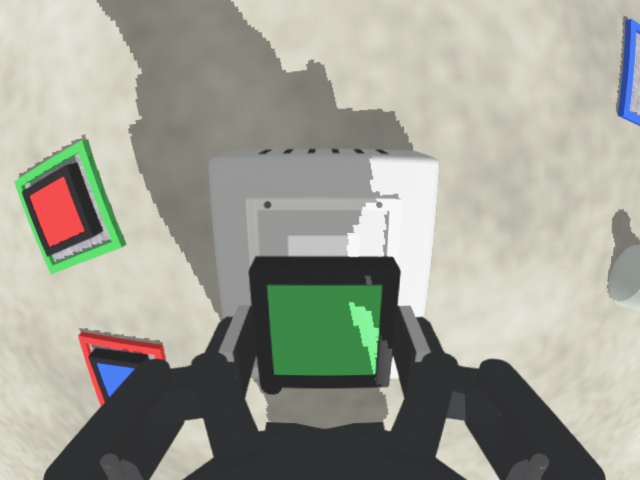

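The green filter is gripped level. The far frame screws show at about (267,205) and (379,205), and the red filter sits flat in the green tray.

```bash
python3 - <<'E'
from h import *
w=np.load("w6.npy"); s={"tcp_pos":w[:3],"eef_rot":w[3:]}
p=onz("wrist",[(267,205),(379,205)],60,s); a=np.deg2rad(-12.3); u=np.array([np.cos(a),np.sin(a)])
print(p,p.mean(0)-u*39, "from corners", onz("wrist",[(209,160),(438,159)],55,s).mean(0)-u*65)
E
```

```text
[[ 5.82105059e+02  5.84801895e+01]
 [ 5.69128068e+02 -3.55525491e-01]] [537.51178599  37.37051706] from corners [536.67894342  37.25438713]
```

Emit:
move_arm(increments=[{"linear":[0.1,-0.03,1.5],"turn":0},{"linear":[0.1,-0.03,3],"turn":0},{"linear":[0.1,-0.03,4.2],"turn":0},{"linear":[0.1,-0.03,4.6],"turn":0},{"linear":[0.1,-0.03,4.6],"turn":0}])

```text
time: 16.3
tcp_pos: [536.2, 36.9, 63.2]
eef_rot: [180.0, 0.1, -12.3]
ft_force: [0.3, 0.6, 0.2]
finger_gap: 58.6
grasp_force: 43.3
```

Emit:
move_arm(increments=[{"linear":[0,0,0.15],"turn":0},{"linear":[0,0,0.3],"turn":0},{"linear":[0,0,0.45],"turn":0},{"linear":[0,0,0.5],"turn":0},{"linear":[0,0,0.5],"turn":0}])

```text
time: 16.8
tcp_pos: [537.3, 36.9, 59.9]
eef_rot: [180.0, -0.0, -12.3]
ft_force: [-0.8, -0.6, 1.6]
finger_gap: 58.4
grasp_force: 43.6
```

Emit:
move_arm(increments=[{"linear":[0,0,0],"turn":0},{"linear":[0,0,0],"turn":0},{"linear":[0,0,0],"turn":0}], hand=8.5)

```text
time: 17.1
tcp_pos: [537.2, 36.9, 59.6]
eef_rot: [180.0, -0.0, -12.3]
ft_force: [0.1, 0.0, 0.5]
finger_gap: 84.7
grasp_force: 0.0
```

Emit:
move_arm(increments=[{"linear":[0,0,-1],"turn":0},{"linear":[0,0,-4],"turn":0},{"linear":[0,0,-8],"turn":0},{"linear":[0,0,-8],"turn":0}])

```text
time: 17.5
tcp_pos: [541.4, 37.7, 145.5]
eef_rot: [-179.8, -0.6, -12.3]
ft_force: [0.9, 0.6, 0.2]
finger_gap: 84.7
grasp_force: 0.0
```

Emit:
move_arm(increments=[{"linear":[-2.7,-1.5,0],"turn":0},{"linear":[-5.5,-2.9,0],"turn":0},{"linear":[-5.5,-2.9,0],"turn":0},{"linear":[-5.5,-2.9,0],"turn":0}], hand=4)

```text
time: 17.9
tcp_pos: [489.5, 77.2, 139.9]
eef_rot: [180.0, -0.1, -12.2]
ft_force: [1.3, -0.2, 0.4]
finger_gap: 40.0
grasp_force: 0.0
```

```bash
python3 - <<'E'
from h import *
vision.grab_frame("top"); s=manip.read_state(); im=vision.grab_frame("wrist"); print(s["tcp_pos"],s["eef_rot"],s["time"])
cv2.imwrite("pics/w7.png",im); np.save("w7.npy",np.r_[s["tcp_pos"],s["eef_rot"]])
cs,_=cv2.findContours(colour(im,"green"),cv2.RETR_EXTERNAL,cv2.CHAIN_APPROX_NONE)
for c in sorted(cs,key=cv2.contourArea)[::-1][:2]: print(c.reshape(-1,2).mean(0),rect("wrist",c,71,s),cv2.contourArea(c))
print("to pin",to((490.3,76.9),83,None,s))
E
```

```text
[490.11261258  76.58497085 139.8719633 ] [ 1.79980531e+02 -7.07357617e-02 -1.23205910e+01] 17.95
[107.625      137.72727273] (array([601. , 197.5]), array([69. , 71.2]), 4.2) 9158.0
[372.85016287 174.2019544 ] (array([536. ,  38.1]), array([46.1, 45.9]), -12.5) 5968.5
to pin (array([ 0.01, -0.03,  5.69]), 0)
```

View pics/w7.png

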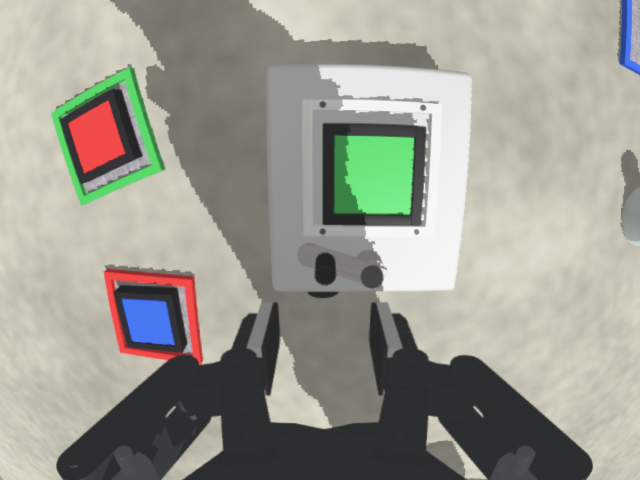

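The green filter lies centred and flat in the frame. The tab and pin at (325,267) are where I left them, so I'll close the tab now.

Emit:
move_arm(increments=[{"linear":[0,0,2.5],"turn":0},{"linear":[0,0,4.5],"turn":0},{"linear":[0,0,5.6],"turn":0},{"linear":[0,0,5.6],"turn":0}])

```text
time: 18.4
tcp_pos: [488.9, 76.1, 82.0]
eef_rot: [179.9, 0.2, -12.4]
ft_force: [0.3, 0.9, 0.1]
finger_gap: 40.1
grasp_force: 0.0
```

Emit:
move_arm(increments=[{"linear":[0,0,0],"turn":0},{"linear":[0,0,0],"turn":0},{"linear":[0,0,0],"turn":0},{"linear":[0,0,0],"turn":0},{"linear":[0,0,0],"turn":0}], hand=0, squeeze=20)

```text
time: 18.9
tcp_pos: [490.2, 76.4, 84.3]
eef_rot: [180.0, -0.1, -12.3]
ft_force: [-1.0, -2.9, 5.3]
finger_gap: 10.7
grasp_force: 20.3
```

Emit:
move_arm(increments=[{"linear":[0.72,0.3,0],"turn":0},{"linear":[1.32,0.75,0],"turn":0},{"linear":[1.86,1.46,0],"turn":0},{"linear":[2.14,2.16,0],"turn":0},{"linear":[2.23,2.8,0],"turn":0}])

```text
time: 19.4
tcp_pos: [510.6, 48.6, 84.9]
eef_rot: [-179.5, -0.6, -12.3]
ft_force: [10.3, 5.6, -6.3]
finger_gap: 10.9
grasp_force: 19.5
```

Emit:
move_arm(increments=[{"linear":[0,0,0],"turn":0},{"linear":[0,0,0],"turn":0}])

```text
time: 19.6
tcp_pos: [510.8, 47.1, 84.8]
eef_rot: [-179.6, -0.6, -12.3]
ft_force: [8.8, 3.0, -3.4]
finger_gap: 11.0
grasp_force: 19.6
```

Emit:
move_arm(increments=[{"linear":[0,0.15,0],"turn":0},{"linear":[0,0.3,0],"turn":0},{"linear":[0,0.3,0],"turn":0}])

```text
time: 19.9
tcp_pos: [510.9, 45.0, 84.9]
eef_rot: [-179.5, -0.7, -12.3]
ft_force: [11.4, 4.7, -6.9]
finger_gap: 10.8
grasp_force: 19.6
```

Emit:
move_arm(increments=[{"linear":[0,0,0],"turn":0},{"linear":[0,0,0],"turn":0},{"linear":[0,0,0],"turn":0}], hand=4)

```text
time: 20.2
tcp_pos: [504.2, 41.6, 83.2]
eef_rot: [180.0, 0.1, -12.3]
ft_force: [-0.4, 0.3, 0.4]
finger_gap: 39.9
grasp_force: 0.0
```

Emit:
move_arm(increments=[{"linear":[0,0,-2.5],"turn":0},{"linear":[0,0,-6],"turn":0},{"linear":[0,0,-6],"turn":0},{"linear":[0,0,-6],"turn":0},{"linear":[0,0,-6],"turn":0}], hand=8.5)

```text
time: 20.7
tcp_pos: [503.7, 41.5, 142.5]
eef_rot: [179.9, 0.1, -12.3]
ft_force: [-0.8, 0.4, -0.6]
finger_gap: 85.2
grasp_force: 0.0
```

```bash
python3 - <<'E'
from h import *
s=manip.read_state(); im=vision.grab_frame("wrist"); print(s["tcp_pos"],s["eef_rot"],s["time"])
cv2.imwrite("pics/w8.png",im); np.save("w8.npy",np.r_[s["tcp_pos"],s["eef_rot"]])
for n,z in (("green",71),("blue",19),("red",8)):
  cs,_=cv2.findContours(colour(im,n),cv2.RETR_EXTERNAL,cv2.CHAIN_APPROX_NONE)
  for c in sorted(cs,key=cv2.contourArea)[::-1][:2]: print(n,c.reshape(-1,2).mean(0),rect("wrist",c,z,s),cv2.contourArea(c))
print("to blue",to((445.5,249.0),100,-12.6,s))
E
```

```text
[503.73630955  41.53762918 142.5392746 ] [ 1.79939582e+02  1.07477875e-01 -1.23255149e+01] 20.7
green [ 82.95061728 163.5154321 ] (array([604.4, 189.5]), array([69. , 72.2]), 4.2) 7824.0
green [319.53721683 207.37864078] (array([536.1,  37.9]), array([45.9, 45.9]), -12.4) 5279.5
blue [125.73076923 335.74358974] (array([445.4, 249.2]), array([46.9, 47.2]), -12.4) 1537.0
blue [613.05177994  43.74757282] (array([ 623.4, -254.3]), array([61.2, 88.2]), -19.6) 1263.5
red [ 71.4702381  164.64285714] (array([612.2, 247.2]), array([49. , 48.7]), 4.5) 2097.0
red [127.55193483 325.16293279] (array([443.6, 250. ]), array([93.3, 94.3]), -15.8) 1824.5
to blue (array([-10.12, -19.02,   4.25]), np.float64(0.3))
```

View pics/w8.png

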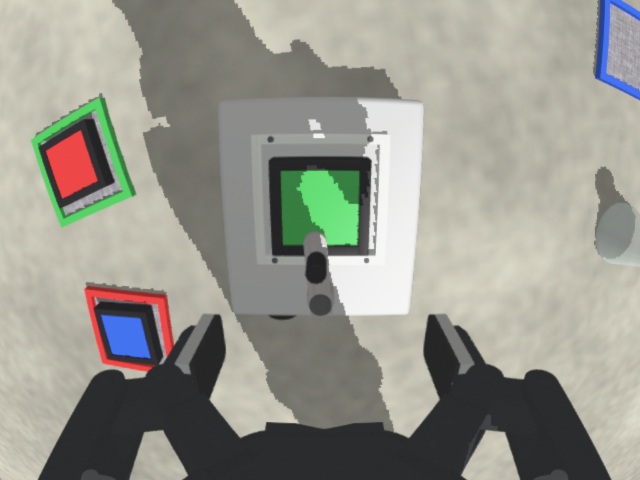

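The tab is back over the green filter, with the pin at (316,267) and the boss at (320,304), nearly in line with the frame's centre column. Next is the blue filter.

Emit:
move_arm(increments=[{"linear":[-2,-3.8,0],"turn":0},{"linear":[-4.2,-8,0],"turn":0},{"linear":[-6.4,-12,0],"turn":0},{"linear":[-8.6,-16,0],"turn":0},{"linear":[-10.1,-19,0],"turn":0.2}])

```text
time: 21.25
tcp_pos: [444.4, 251.7, 142.5]
eef_rot: [180.0, 0.1, -12.4]
ft_force: [0.8, -0.0, -0.7]
finger_gap: 84.9
grasp_force: 0.0
```

Emit:
move_arm(increments=[{"linear":[0,0,2],"turn":0},{"linear":[0,0,4.5],"turn":0},{"linear":[0,0,4.5],"turn":0},{"linear":[0,0,4.5],"turn":0},{"linear":[0,0,4.5],"turn":0}])

```text
time: 21.75
tcp_pos: [447.2, 249.2, 99.2]
eef_rot: [-180.0, -0.0, -12.5]
ft_force: [0.4, -0.4, 0.5]
finger_gap: 85.1
grasp_force: 0.0
```

```bash
python3 - <<'E'
from h import *
vision.grab_frame("top"); s=manip.read_state(); im=vision.grab_frame("wrist"); print(s["tcp_pos"],s["eef_rot"],s["time"])
for n,z in (("blue",19),("red",8)):
  cs,_=cv2.findContours(colour(im,n),cv2.RETR_EXTERNAL,cv2.CHAIN_APPROX_NONE)
  for c in sorted(cs,key=cv2.contourArea)[::-1][:2]: print(n,c.reshape(-1,2).mean(0),rect("wrist",c,z,s),cv2.contourArea(c))
print("to blue",to((445.5,249.0),6.4,-12.6,s))
E
```

```text
[447.40404019 249.26278036  99.40825035] [-1.79947694e+02 -7.61595827e-02 -1.25563416e+01] 21.8
blue [325.07749077 256.39114391] (array([445.2, 250.1]), array([46.7, 45.8]), -12.6) 4698.5
red [322.59481038 250.43313373] (array([442.7, 252.1]), array([90. , 91.3]), -15.7) 16242.5
red [283.88425926  15.4537037 ] (array([606.1, 239. ]), array([31.6, 48.8]), 3.7) 2504.0
to blue (array([-0.18,  0.07,  9.3 ]), np.float64(0.0))
```

Emit:
move_arm(increments=[{"linear":[-0.19,0.02,3.5],"turn":0},{"linear":[-0.19,0.02,7],"turn":0},{"linear":[-0.19,0.02,8.7],"turn":0},{"linear":[-0.19,0.02,9.25],"turn":0},{"linear":[-0.19,0.02,9.25],"turn":0}])

```text
time: 22.35
tcp_pos: [445.0, 249.3, 6.1]
eef_rot: [180.0, -0.0, -12.5]
ft_force: [-0.6, 0.7, 0.2]
finger_gap: 85.0
grasp_force: 0.0
```

Emit:
move_arm(increments=[{"linear":[0,0,0],"turn":0},{"linear":[0,0,0],"turn":0},{"linear":[0,0,0],"turn":0},{"linear":[0,0,0],"turn":0},{"linear":[0,0,0],"turn":0}], hand=5, squeeze=40)

```text
time: 22.85
tcp_pos: [445.9, 249.9, 7.7]
eef_rot: [-179.9, -0.1, -12.5]
ft_force: [-0.7, -0.7, 7.1]
finger_gap: 58.6
grasp_force: 42.8
```

Emit:
move_arm(increments=[{"linear":[0,0,-0.7],"turn":0},{"linear":[0,0,-3.5],"turn":0},{"linear":[0,0,-7.5],"turn":0},{"linear":[0,0,-11.5],"turn":0},{"linear":[0,0,-14],"turn":0}])

```text
time: 23.35
tcp_pos: [445.7, 250.2, 149.5]
eef_rot: [-179.9, -0.2, -12.5]
ft_force: [0.4, 0.8, -1.0]
finger_gap: 58.7
grasp_force: 43.8
```

Emit:
move_arm(increments=[{"linear":[1.5,2.6,0],"turn":0},{"linear":[3.6,6,0],"turn":0},{"linear":[5.9,9.9,0],"turn":0},{"linear":[8.1,13.8,0],"turn":0},{"linear":[10.4,17.65,0],"turn":0}])

```text
time: 23.85
tcp_pos: [508.1, 52.7, 146.8]
eef_rot: [180.0, -0.1, -12.5]
ft_force: [0.7, 0.3, -1.3]
finger_gap: 58.5
grasp_force: 43.8
```

Emit:
move_arm(increments=[{"linear":[2.3,3.9,0],"turn":0},{"linear":[4.6,7.7,0],"turn":0},{"linear":[6.9,11.6,0],"turn":0},{"linear":[9.1,15.4,0],"turn":0},{"linear":[11.2,18.94,0],"turn":0}])

```text
time: 24.35
tcp_pos: [576.4, -157.0, 146.7]
eef_rot: [180.0, -0.0, -12.6]
ft_force: [-0.1, 0.2, -2.3]
finger_gap: 58.3
grasp_force: 43.7
```

Emit:
move_arm(increments=[{"linear":[2,3.4,0],"turn":2},{"linear":[4,6.9,0],"turn":4},{"linear":[5.8,9.8,0],"turn":6},{"linear":[7.07,11.87,0],"turn":7.5},{"linear":[7.07,11.87,0],"turn":7.5}])

```text
time: 24.85
tcp_pos: [619.1, -291.5, 146.2]
eef_rot: [179.8, -0.1, -20.4]
ft_force: [-0.6, -0.6, -0.6]
finger_gap: 58.4
grasp_force: 43.7
```

Emit:
move_arm(increments=[{"linear":[0,0,2.5],"turn":0},{"linear":[0,0,5],"turn":0},{"linear":[0,0,7],"turn":0},{"linear":[0,0,7],"turn":0},{"linear":[0,0,7],"turn":0}])

```text
time: 25.35
tcp_pos: [619.6, -285.2, 76.6]
eef_rot: [-180.0, 0.0, -20.0]
ft_force: [-0.4, -0.5, -0.5]
finger_gap: 58.9
grasp_force: 43.7
```

```bash
python3 - <<'E'
from h import *
vision.grab_frame("top"); vision.grab_frame("top"); s=manip.read_state(); im=vision.grab_frame("wrist"); print(s["tcp_pos"],s["eef_rot"],s["time"],s["finger_gap"])
for n,z in (("blue",s["tcp_pos"][2]+11),):
  cs,_=cv2.findContours(colour(im,n),cv2.RETR_EXTERNAL,cv2.CHAIN_APPROX_NONE)
  for c in sorted(cs,key=cv2.contourArea)[::-1][:3]: print(n,c.reshape(-1,2).mean(0),rect("wrist",c,z,s),rect("wrist",c,8,s),cv2.contourArea(c))
print(to((621,-285.4),8,-20,s))
E
```

```text
[ 620.75946669 -285.91028538   77.97160408] [-1.79997866e+02 -1.70834716e-01 -1.99936763e+01] 25.45 58.39961360818153
blue [324.28535354 327.47222222] (array([ 620.5, -285. ]), array([46.3, 45.9]), -20.1) (array([ 572. , -267.3]), array([74.8, 74.1]), -20.1) 9845.0
blue [325.         212.33395176] (array([ 664.3, -300.9]), array([55.7, 27.3]), -20.9) (array([ 642.6, -293.1]), array([90., 44.]), -20.9) 3223.5
blue [633.3     15.3125] (array([ 712.4, -469.3]), array([17.9,  8.6]), 16.6) (array([ 720.4, -564.9]), array([28.9, 13.9]), 16.6) 253.0
(array([ 0.01, -0.06,  7.  ]), np.float64(0.0))
```

Emit:
move_arm(increments=[{"linear":[0,-0.03,2],"turn":0},{"linear":[0,-0.03,4.5],"turn":0},{"linear":[0,-0.03,6],"turn":0},{"linear":[0,-0.03,6.4],"turn":0},{"linear":[0,-0.03,6.4],"turn":0}])

```text
time: 26.0
tcp_pos: [619.8, -285.6, 12.1]
eef_rot: [180.0, 0.0, -20.0]
ft_force: [-0.5, -0.1, -0.2]
finger_gap: 58.2
grasp_force: 43.7
```

Emit:
move_arm(increments=[{"linear":[0,0,0.15],"turn":0},{"linear":[0,0,0.3],"turn":0},{"linear":[0,0,0.45],"turn":0},{"linear":[0,0,0.5],"turn":0},{"linear":[0,0,0.5],"turn":0}])

```text
time: 26.5
tcp_pos: [620.0, -285.9, 7.8]
eef_rot: [180.0, -0.1, -20.0]
ft_force: [-0.2, 0.1, 1.9]
finger_gap: 58.4
grasp_force: 44.1
```

Emit:
move_arm(increments=[{"linear":[0,0,0],"turn":0},{"linear":[0,0,0],"turn":0},{"linear":[0,0,0],"turn":0}], hand=8.5)

```text
time: 26.8
tcp_pos: [619.7, -285.7, 7.1]
eef_rot: [180.0, -0.0, -20.0]
ft_force: [-0.9, -0.2, 0.8]
finger_gap: 85.0
grasp_force: 0.0
```

Emit:
move_arm(increments=[{"linear":[0,0,-1],"turn":0},{"linear":[0,0,-4],"turn":0},{"linear":[0,0,-8],"turn":0},{"linear":[0,0,-12],"turn":0},{"linear":[0,0,-15],"turn":0}])

```text
time: 27.3
tcp_pos: [620.7, -286.0, 160.9]
eef_rot: [180.0, -0.2, -20.0]
ft_force: [0.7, -0.5, 0.5]
finger_gap: 84.7
grasp_force: 0.0
```

Emit:
move_arm(increments=[{"linear":[-1.1,-2.8,0],"turn":0},{"linear":[-2.5,-6.5,0],"turn":0},{"linear":[-4.1,-10.7,0],"turn":0},{"linear":[-5.7,-14.9,0],"turn":0},{"linear":[-7.3,-19.15,0],"turn":0}])

```text
time: 27.8
tcp_pos: [616.6, -79.2, 158.0]
eef_rot: [180.0, -0.1, -20.0]
ft_force: [0.6, 0.5, -0.8]
finger_gap: 85.0
grasp_force: 0.0
```

Emit:
move_arm(increments=[{"linear":[-1.6,-4.2,0],"turn":0},{"linear":[-3.2,-8.4,0],"turn":0},{"linear":[-4.8,-12.6,0],"turn":0},{"linear":[-6.4,-16.8,0],"turn":0},{"linear":[-7.85,-20.55,0],"turn":0}])

```text
time: 28.3
tcp_pos: [613.0, 141.9, 158.1]
eef_rot: [-179.9, -0.1, -20.0]
ft_force: [0.4, 0.0, -0.4]
finger_gap: 85.1
grasp_force: 0.0
```

Emit:
move_arm(increments=[{"linear":[-1.1,-3,0],"turn":-7},{"linear":[-2.3,-6,1],"turn":-14},{"linear":[-3.56,-9.31,3],"turn":-20},{"linear":[-3.56,-9.31,5],"turn":-24.2},{"linear":[-3.56,-9.31,5.5],"turn":-24.2}])

```text
time: 28.8
tcp_pos: [609.8, 239.6, 100.2]
eef_rot: [179.9, 0.2, 4.3]
ft_force: [0.0, -0.6, -0.4]
finger_gap: 84.6
grasp_force: 0.0
```

```bash
python3 - <<'E'
from h import *
im=vision.grab_frame("top")
for n in ("green","blue"):
    cs,_=cv2.findContours(colour(im,n),cv2.RETR_EXTERNAL,cv2.CHAIN_APPROX_NONE)
    for c in sorted(cs,key=cv2.contourArea)[::-1]:
        if cv2.contourArea(c)>200: print("top",n,rect("top",c,19),rect("top",c,8)[0],rect("top",c,71)[0])
for i in range(3): im=vision.grab_frame("scene")
s=manip.read_state(); im=vision.grab_frame("wrist"); print(s["tcp_pos"],s["eef_rot"],s["time"])
cs,_=cv2.findContours(colour(im,"red"),cv2.RETR_EXTERNAL,cv2.CHAIN_APPROX_NONE)
for c in sorted(cs,key=cv2.contourArea)[::-1][:2]: print(c.reshape(-1,2).mean(0),rect("wrist",c,19,s),cv2.contourArea(c))
print(to((611.7,238.5),6.4,4.2,s))
E
```

```text
top green (array([541.7,  37.8]), array([48.4, 49.7]), -11.9) [542.8  38. ] [536.3  37.1]
top blue (array([ 618.5, -282.4]), array([90. , 90.6]), -20.2) [ 620.3 -285. ] [ 610. -270.]
top blue (array([829.3, -22.4]), array([38.2, 34.9]), 0.2) [832.9 -22.8] [812.2 -20.7]
[612.78352009 237.59269536 103.08352118] [ 1.79961452e+02 -9.73679169e-02  3.99566354e+00] 29.0
[322.28624535 252.89591078] (array([611.6, 239.4]), array([45.5, 46.8]), 4.0) 4568.5
[295.35277778 400.14722222] (array([459.6, 250.6]), array([86.4, 86.3]), -15.6) 1743.0
(array([-0.1 , -0.1 ,  9.67]), np.float64(-0.2))
```

Emit:
move_arm(increments=[{"linear":[-0.1,-0.12,3.5],"turn":0},{"linear":[-0.1,-0.12,7],"turn":0},{"linear":[-0.1,-0.12,9.1],"turn":0},{"linear":[-0.1,-0.12,9.6],"turn":0},{"linear":[-0.1,-0.12,9.6],"turn":0}])

```text
time: 29.55
tcp_pos: [611.0, 239.5, 6.4]
eef_rot: [180.0, -0.0, 4.1]
ft_force: [0.3, -0.7, 0.5]
finger_gap: 85.0
grasp_force: 0.0
```

Emit:
move_arm(increments=[{"linear":[0,0,0],"turn":0},{"linear":[0,0,0],"turn":0},{"linear":[0,0,0],"turn":0},{"linear":[0,0,0],"turn":0},{"linear":[0,0,0],"turn":0}], hand=5, squeeze=40)

```text
time: 30.05
tcp_pos: [612.2, 240.6, 8.4]
eef_rot: [-180.0, -0.2, 4.2]
ft_force: [-0.8, -0.8, 6.5]
finger_gap: 58.6
grasp_force: 43.6
```

Emit:
move_arm(increments=[{"linear":[0,0,-0.7],"turn":0},{"linear":[0,0,-3.5],"turn":0},{"linear":[0,0,-7],"turn":0},{"linear":[0,0,-9],"turn":0},{"linear":[0,0,-9],"turn":0}])

```text
time: 30.55
tcp_pos: [612.8, 241.4, 100.1]
eef_rot: [-179.9, -0.4, 4.2]
ft_force: [1.1, -0.6, -0.6]
finger_gap: 58.7
grasp_force: 43.6
```

Emit:
move_arm(increments=[{"linear":[-2.5,-0.3,0],"turn":4},{"linear":[-6,-0.8,0],"turn":8},{"linear":[-10,-1.4,0],"turn":12},{"linear":[-14,-1.9,0],"turn":16},{"linear":[-16.7,-2.26,0],"turn":19.7}])

```text
time: 31.05
tcp_pos: [438.3, 249.6, 94.6]
eef_rot: [179.8, 0.2, -15.6]
ft_force: [0.3, -0.5, -0.7]
finger_gap: 58.4
grasp_force: 43.6
```

Emit:
move_arm(increments=[{"linear":[0,0,0],"turn":0},{"linear":[0,0,1],"turn":0},{"linear":[0,0,2],"turn":0},{"linear":[0,0,2],"turn":0},{"linear":[0,0,2],"turn":0}])

```text
time: 31.55
tcp_pos: [442.7, 249.9, 75.0]
eef_rot: [179.9, 0.1, -15.6]
ft_force: [1.0, -0.2, -1.6]
finger_gap: 58.5
grasp_force: 43.6
```

```bash
python3 - <<'E'
from h import *
vision.grab_frame("top"); vision.grab_frame("top"); s=manip.read_state(); im=vision.grab_frame("wrist"); print(s["tcp_pos"],s["eef_rot"],s["time"],s["finger_gap"])
cs,_=cv2.findContours(colour(im,"red"),cv2.RETR_EXTERNAL,cv2.CHAIN_APPROX_NONE)
for c in sorted(cs,key=cv2.contourArea)[::-1][:3]: print(c.reshape(-1,2).mean(0),rect("wrist",c,s["tcp_pos"][2]+11,s),rect("wrist",c,8,s),cv2.contourArea(c))
print(to((443.8,250.2),8,-15.5,s))
E
```

```text
[442.88295809 250.37966223  75.78347983] [-1.79997235e+02  1.24024982e-02 -1.55550920e+01] 31.65 58.688051123427364
[324.23544304 326.26835443] (array([443.1, 251.1]), array([46.1, 45.8]), -15.7) (array([394.7, 264.6]), array([73.6, 73.2]), -15.7) 9839.5
[323.44846293 212.87884268] (array([487.2, 239.4]), array([56. , 28.1]), -15.8) (array([465.1, 245.8]), array([89.5, 44.9]), -15.8) 3024.5
(array([ 0.09, -0.01,  6.78]), np.float64(-0.1))
```

Emit:
move_arm(increments=[{"linear":[0.05,-0.03,2],"turn":0},{"linear":[0.05,-0.03,4.5],"turn":0},{"linear":[0.05,-0.03,5.8],"turn":0},{"linear":[0.05,-0.03,6.2],"turn":0},{"linear":[0.05,-0.03,6.2],"turn":0}])

```text
time: 32.2
tcp_pos: [442.9, 250.6, 13.8]
eef_rot: [180.0, 0.0, -15.5]
ft_force: [-0.5, -0.2, -0.4]
finger_gap: 58.6
grasp_force: 43.6
```

Emit:
move_arm(increments=[{"linear":[0,0,0.15],"turn":0},{"linear":[0,0,0.3],"turn":0},{"linear":[0,0,0.5],"turn":0},{"linear":[0,0,0.5],"turn":0},{"linear":[0,0,0.5],"turn":0}])

```text
time: 32.7
tcp_pos: [443.0, 250.5, 9.1]
eef_rot: [180.0, -0.0, -15.5]
ft_force: [-0.3, 0.9, -1.1]
finger_gap: 58.6
grasp_force: 43.6
```

Emit:
move_arm(increments=[{"linear":[0,0,0.1],"turn":0},{"linear":[0,0,0.1],"turn":0},{"linear":[0,0,0.1],"turn":0}])

```text
time: 33.0
tcp_pos: [443.1, 250.6, 8.4]
eef_rot: [180.0, -0.0, -15.5]
ft_force: [-1.5, -0.1, 4.3]
finger_gap: 58.3
grasp_force: 44.2
```

Emit:
move_arm(increments=[{"linear":[0,0,0],"turn":0},{"linear":[0,0,0],"turn":0},{"linear":[0,0,0],"turn":0}], hand=8.5)

```text
time: 33.3
tcp_pos: [442.9, 250.5, 7.9]
eef_rot: [180.0, 0.0, -15.5]
ft_force: [0.1, 0.5, -0.6]
finger_gap: 85.0
grasp_force: 0.0
```

Emit:
move_arm(increments=[{"linear":[0,0,-1],"turn":0},{"linear":[0,0,-4],"turn":0},{"linear":[0,0,-8],"turn":0},{"linear":[0,0,-12],"turn":0},{"linear":[0,0,-16],"turn":0}])

```text
time: 33.8
tcp_pos: [442.6, 250.5, 170.1]
eef_rot: [-180.0, -0.0, -15.5]
ft_force: [1.2, -0.7, -1.3]
finger_gap: 85.1
grasp_force: 0.0
```

Emit:
move_arm(increments=[{"linear":[2,3,0],"turn":0},{"linear":[4,7,0],"turn":0},{"linear":[4,9,0],"turn":0},{"linear":[4,9,0],"turn":0},{"linear":[4,9,0],"turn":0}])

```text
time: 34.3
tcp_pos: [457.5, 153.4, 168.6]
eef_rot: [-180.0, -0.0, -15.5]
ft_force: [0.3, 1.5, -0.1]
finger_gap: 85.1
grasp_force: 0.0
```

```bash
python3 - <<'E'
from h import *
vision.grab_frame("top"); s=manip.read_state()
for cam in ("wrist","scene","top"):
    im=vision.grab_frame(cam)
    if cam=="wrist": cv2.imwrite("pics/w9.png",im)
    if cam=="scene": cv2.imwrite("pics/s9.png",im)
    for n,z in (("red",19),("red",8),("green",71),("blue",19),("blue",8)):
        cs,_=cv2.findContours(colour(im,n),cv2.RETR_EXTERNAL,cv2.CHAIN_APPROX_NONE)
        for c in cs:
            if cv2.contourArea(c)>200:
                r=rect(cam,c,z,s)
                if max(r[1])<60 and z>8 or 80<max(r[1])<100 and z==8: print(cam,n,z,*r)
E
```

```text
wrist red 8 [442.8 251.5] [91.  91.8] -15.6
wrist green 71 [535.8  38.5] [46.  46.1] -12.2
scene red 19 [444.5 249.4] [45.9 47.2] -16.5
scene red 8 [446.7 248.3] [92.2 97.1] -15.7
scene green 71 [537.8  36.4] [45.5 44.8] -12.2
scene blue 19 [717.7  42.3] [39.8 52.5] 44.3
scene blue 8 [ 623.2 -285.9] [90.6 94.1] -20.0
top green 71 [536.2  37.1] [46.5 47.7] -12.3
top blue 19 [829.3 -22.4] [38.2 34.9] 0.2
top blue 8 [ 620.1 -285. ] [90.8 91.7] -20.1
```

View pics/w9.png

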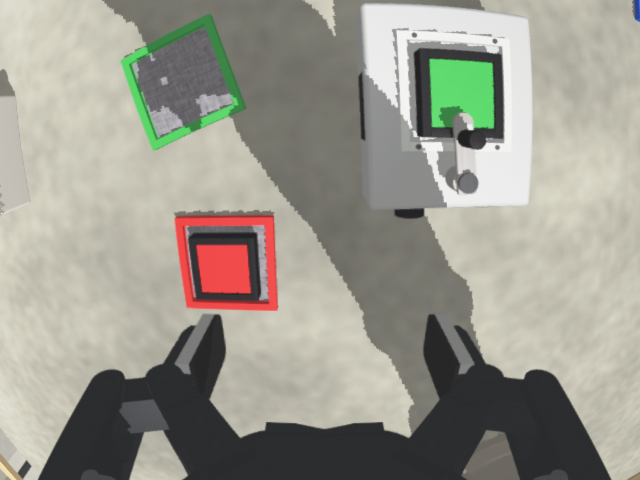

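View pics/s9.png

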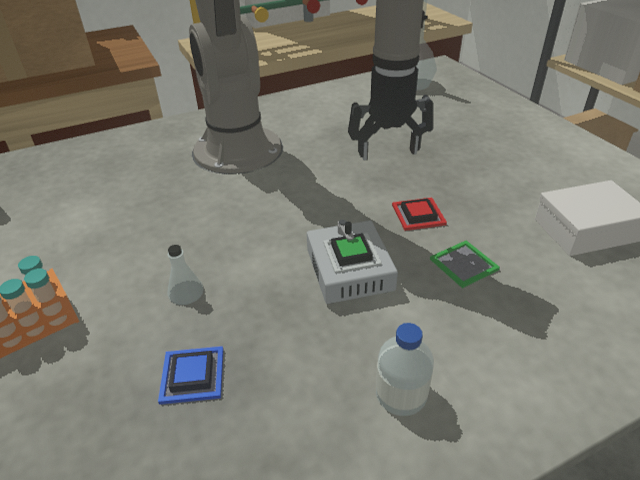

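Both pictures show everything in place. The green filter is in the frame with the tab over it (tip at about (462,116), nearly on the axis), red lies in the red tray at (225,269), and blue lies in the blue tray at scene (191,371). The green tray is empty and the flask is unmoved at scene (185,280).

```bash
python3 -c "
from workcell import order
print(order.hand_in())"
```

```text
the job is handed in; nothing more can be done
None
```

I handed the job in at about 35 s. The last pictures show green in the frame under the closed tab, red and blue flat in their own trays, the green tray empty and the flask unmoved; the hand-in gave no verdict back.

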